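# Press the label holder home in the sample case

## Task

Open the lid of the grey sample case until it stands open on its stop. Then take the wider of the two white label holders from the slotted stand, slide it down upright behind the metal lip just inside the case's front wall, and press it fully down against the spring seat at the bottom. Finish while still holding it pressed home, without letting go; leave the narrow holder in the stand and do not disturb the glassware.

Things in the scene. Friction and masses are not known exactly. Their poses are not given: they have to be found in the camera images.
- lid_handle (a point): Centre of the lid's handle: a dark round bar, 14 mm in diameter and 24 mm long across (along the case's y), on a short neck that stands 30 mm out from the lid's front wall near the lid's top; pinched across its two flat ends it turns freely between the fingers. The point moves with the lid (closed: 122 mm above the worktop; 145 mm before and 46 mm above the hinge line).
- lid_hinge (a point): Middle of the lid's hinge line, fixed on the case's back rim, 76 mm above the worktop. Axes as the case's: the hinge line runs along y.
- lid (a joint): Lid angle in rad: 0 closed, grows as it opens up and backwards, 1.5 standing on its stop. The lid weighs 0.25 kg; it falls shut below about 1.05 and falls slowly open onto its stop above that. It is 115 x 150 mm and 55 mm deep.
- case: Grey sample case, fixed on the worktop, base 115 (x) x 150 (y) x 70 mm high on 6 mm feet, with vials in a foam insert. Origin: centre of its underside, 6 mm above the worktop; x points from the front wall (the robot's side) to the hinge, y along the front wall, z up. The solid left side of the hood (x 0.35 to 1.1 m, from y = 0.32 m outwards, taller than the arm) stands between the arm's start and the work: draw the arm in before turning.
- channel (a point): Centre of the mouth of the label channel, level with the base's rim (76 mm above the worktop), 47.5 mm before the case's centre. The channel is a slot behind the front wall: 8 mm wide along the case's x (front wall on one side, metal lip 100 mm long on the other, bevelled at their tops) and 62 mm long along y between end stops. The wide holder's width goes along the case's y.
- seat (a joint): Travel of the spring seat at the bottom of the channel, in m: 0 up, 0.006 fully pressed down. It takes 3.2 N to start and 8 N to be fully down, and springs back when let go.
- seat_top (a point): Top of the spring seat, where the holder's lower edge lands: 36 mm above the worktop when up, 30 mm when pressed; it moves with the seat.
- holder_wide_grip (a point): Centre of the grip rib along the top of the WIDE white label holder. The holder is a plate 5 mm thick (its x), 56 mm wide (its y), 90 mm high, 50 g, both faces alike; the rib is 12 mm thick (x), 44 mm long (y), 14 mm high and its centre lies 83 mm above the lower edge. Stands upright in the stand, lower edge 8 mm above the worktop, in either of the two slots.
- holder_wide_center (a point): Centre of the wide holder, 45 mm above its lower edge and 38 mm below the grip point, same axes.
- holder_narrow_grip (a point): The same point on the NARROW holder (34 mm wide, rib 22 mm long, otherwise the same), which stays in the other slot.
- stand: Grey slotted stand, fixed, 56 (x) x 151 (y) x 36 mm high, origin at the centre of its underside. Two slots 6.5 mm wide in x and 28 mm deep lie end to end along its y, 36 mm either side of the centre; the holders stand in them, leaning a few degrees at most.
- jar_mark (a point): Glass jar with black cap, 68 mm across, 106 mm high; point 20 mm above its foot. Leave alone.
- beaker_mark (a point): Small beaker, 49 mm across, 56 mm high; point 20 mm above its foot. Leave alone.
- vial_tall_mark (a point): White-capped vial, 26 mm across, 58 mm high; point 20 mm above its foot. Leave alone.
- vial_back_mark (a point): White-capped vial like the other, at the back, 26 mm across, 58 mm high; point 20 mm above its foot. Leave alone.
- white_vial_mark (a point): Small vial with white cap, 24 mm across, 43 mm high; point 20 mm above its foot. Leave alone.
- septum_mark (a point): White rubber-like stopper, 30 mm across, 30 mm high; point 20 mm above its foot. Leave alone.

How it is judged:
By the outcome, as a careful person would: the job done as asked, in the order asked, and still so for the second after the job is handed in, while the arm keeps its last pose, push and grip.
It also fails if it takes over 59 s, if anything falls off the work surface, if the arm or the gripper's body presses on something with over 40 N, if the wrist force passes 120 N, or if a joint passes its speed limit or range.

## Robot

A 6-joint arm with a two-finger parallel gripper is mounted at the origin on a cart in front of the work surface, level with it; the furniture and walls round the work are solid. World frame = base frame: x ahead of the robot, y to its left, z up, the work surface at z = 0. Lengths are in m, angles in rad, forces in N, time in s.
With the tool pointing down it reaches from about 0.25 to 0.775 m from the base axis. Payload 4 kg.
Tool frame: the origin (TCP) lies between the finger pads; the fingertips stand 14 mm ahead of it and the grasp point (between the pads) lies 5 mm behind it (robot.tips_ahead is the distance from the TCP to the fingertips, in m); z points along the fingers, y is the direction in which the jaws open and shut (so a half turn about z gives the same grasp; the last joint's range is limited). The gripper opens to 94 mm and grips with 3 to 60 N. Pads are 16 mm wide; open, the fingers measure 119 mm over their backs; the gripper's body (75 mm by 177 mm) begins 78 mm behind the grasp point.
Start: joints at [1.076, 0.087, 1.371, -0, 1.684, -0.103], TCP at [0.21, 0.508, 0.22] pointing down, gripper open.
Joint ranges: [-3.1, 3.1], [-0.76, 2.03], [0.27, 2.55], [-1.08, 4.22], [0.17, 2.65], [-2.57, 2.57]. Speed limits (rad/s): [2.79, 2.79, 3.14, 3.14, 3.14, 3.14].

## Interface

Orientations are given as [roll, pitch, yaw] about the fixed x, y, z axes, in that order (R = Rz(yaw) Ry(pitch) Rx(roll)).
In Python, from bench import robot, optics, job gives the robot as it stands.
- The arm moves only by the tool apply_moves, never from a script. Its argument "moves" is a list of rows, each a list of 3 entries, a list of its own where there are three numbers: the shift along the tool's x, y, z in cm, then the turn, a rotation vector about the tool's x, y, z in rad, then the opening, from 0 (shut) to 1 (fully open). In form: [[[tx, ty, tz], [rx, ry, rz], grip], ...]. A call has exactly 10 rows; each row is the pose to reach, as a shift and turn from the pose commanded when the call began, along the tool's axes at that moment; what a row does not reach only later rows make up. A row lasts 1/12 s, in which the tool goes at most 41.7 mm and 7.16 degrees, less where a joint would pass 70% of its speed; a pose out of reach is approached as far as the arm can. A call with a gripper value outside its range is refused whole. The fingers move at their own pace and stop on an object; the grip force is fixed at half the most. Time passes only in rows, so rows that repeat a pose let the fingers close, or fill a call up. It gives the time, the measured TCP pose, the force and the opening at its end, in the units of the state.
- robot.get_obs(): the state, without advancing time (a new reading comes with each control period).
- optics.snapshot(name): name is "side" or "top"; returns the picture (420x560x3 uint8, red, green, blue); there is no depth.
- optics.get_calibration(name): a dict with "fx", "fy", "cx", "cy" (pixels), "k1" (the pictures are not rectified: a ray, as slopes to the right and down, at radius r is drawn at 1 + k1 r^2 times it, then the intrinsics apply), "rvec" (rotation vector, rad) and "tvec" (3), from world to camera coordinates, as OpenCV has them. Camera axes: x right, y down, z forward; pixel columns grow to the right and rows downward; lengths in m; the calibration is good to about 2 mm. A picture is of the moment at which its call begins. get_calibration takes no time and is no camera call.
- job.close_job(): hands the job in, once; it reports no verdict.
The state is a dict: "time": time; "joint_positions": joint angles; "qvel": joint speeds; "joint_torque": joint torques, N m; "tool_pos": TCP position; "ee_rot": TCP orientation; "wrist_force": force on the tool from outside, world axes, zero at the start; "wrist_torque": the same for the moment, N m; "width": finger opening in m.
Only numpy, scipy, OpenCV 4.12 (cv2) and the standard library are available. Lean on these libraries where they do the work, as an engineer would, in place of code of your own. Each camera call takes 0.05 s, during which the arm holds its last target.

## Working session

There is one attempt and no reset: what is moved stays moved. The work goes in short steps, Python scripts to look and compute and a tool call to move; the robot and the scene stay as the last step left them, time stands still between calls to the robot, and variables do not carry over. Pictures are saved under pics/ and viewed, and the job is handed in when it is done.

Besides the shell and the picture viewer there is one more tool, called after "Request:" as name(argument=value, ...), one argument or row to a line, values as JSON. apply_moves: Moves the arm, as the interface text tells. Its arguments: {"type":"object","properties":{"moves":{"type":"array"}},"required":["moves"]}

```bash
ls; mkdir -p pics; python3 - <<'E'
from bench import robot, optics, job
import cv2
print(robot.get_obs())
for n in("side","top"):
    cv2.imwrite(f"pics/{n}0.png",optics.snapshot(n)[:,:,::-1]); print(n,optics.get_calibration(n))
E
```

```text
pics
{'time': 0.0, 'joint_positions': array([ 1.07587897e+00,  8.79632812e-02,  1.37222184e+00, -5.04041809e-05,
        1.68357419e+00, -1.03074490e-01]), 'qvel': array([ 0.00171309, -0.00075726, -0.00021423, -0.000502  , -0.00289651,
        0.00262717]), 'joint_torque': array([-1.32293040e-03, -3.40180528e+01, -3.02420104e+01,  7.14631914e-02,
        3.30667372e-02, -1.68807342e-04]), 'tool_pos': array([0.20980787, 0.50786652, 0.21831605]), 'ee_rot': array([-3.13943234e+00, -1.73101844e-04,  2.74974398e+00]), 'wrist_force': array([0.40640692, 0.01366529, 0.41520518]), 'wrist_torque': array([ 0.03194742,  0.04251692, -0.09603994]), 'width': 0.09394780894717214}
side {'fx': 491.1546682973539, 'fy': 491.1546682973539, 'cx': 272.16760197721044, 'cy': 203.60687605976108, 'k1': -0.09714959556251444, 'rvec': array([ 2.03679605, -0.54227515,  0.30855105]), 'tvec': array([-0.56314385,  0.15184008,  1.15205084])}
top {'fx': 453.3511069536795, 'fy': 453.3511069536795, 'cx': 282.3133535244055, 'cy': 217.3004662439601, 'k1': -0.08503051909532977, 'rvec': array([ 2.14217164, -2.16018344,  0.14013383]), 'tvec': array([-0.18235292,  0.54399302,  1.16123388])}
```

View pics/side0.png

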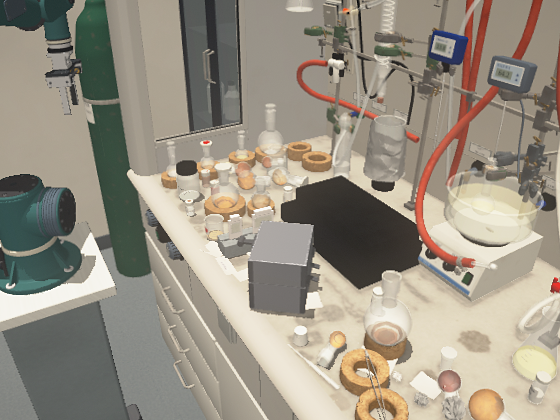

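View pics/top0.png

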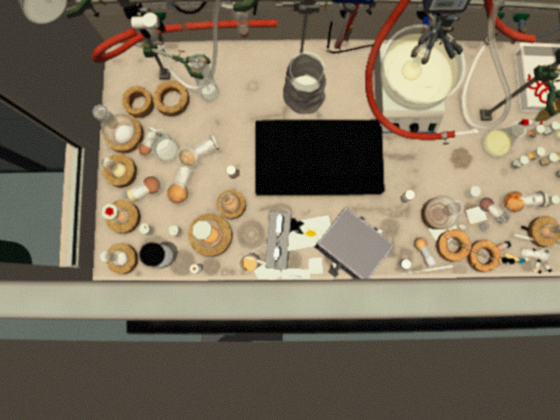

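The side view shows the case near (282,265) and the stand near (240,240). The top view shows the case near (353,243) and the stand near (277,240). I'll enlarge both.

```bash
cat > h.py <<'E'
import numpy as np, cv2
from bench import robot, optics
from scipy.spatial.transform import Rotation as Rn
def cal(n):
    c=optics.get_calibration(n); K=np.array([[c['fx'],0,c['cx']],[0,c['fy'],c['cy']],[0,0,1]]); return K,np.array([c['k1'],0,0,0,0.]),np.array(c['rvec']),np.array(c['tvec'])
def ray(n,p):
    K,d,r,t=cal(n); u=cv2.undistortPoints(np.array([[p]],float),K,d).ravel()
    R=cv2.Rodrigues(r)[0]; return -R.T@t, R.T@np.array([u[0],u[1],1])
def onz(n,p,z):
    o,d=ray(n,p); return o+d*(z-o[2])/d[2]
def proj(n,P):
    K,d,r,t=cal(n); return cv2.projectPoints(np.array(P,float).reshape(-1,1,3),r,t,K,d)[0].reshape(-1,2)
def two(p,q):
    a,d=ray('side',p); b,e=ray('top',q)
    s=np.linalg.lstsq(np.c_[d,-e],b-a,rcond=None)[0]; A=a+d*s[0];B=b+e*s[1]; return (A+B)/2,np.linalg.norm(A-B)
def crop(im,x0,y0,x1,y1,k,f):
    cv2.imwrite(f,cv2.resize(im[y0:y1,x0:x1],None,fx=k,fy=k,interpolation=cv2.INTER_CUBIC))
def snap(n,f):
    im=optics.snapshot(n)[:,:,::-1].copy(); cv2.imwrite(f,im); return im
E
python3 - <<'E'
from h import *
s=cv2.imread('pics/side0.png');t=cv2.imread('pics/top0.png')
crop(s,190,190,340,320,5,'pics/s0c.png'); crop(t,220,190,400,290,4.4,'pics/t0c.png')
E
```

```text
(no output)
```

View pics/s0c.png

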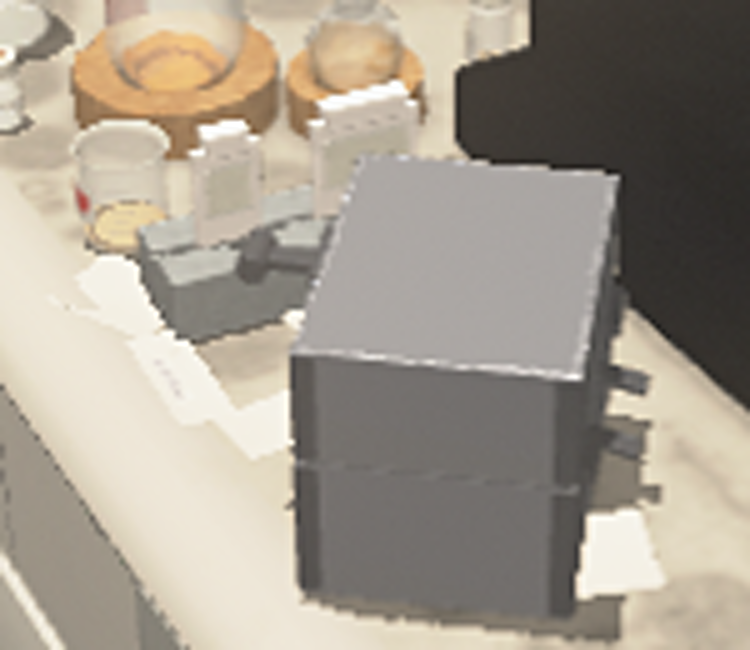

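View pics/t0c.png

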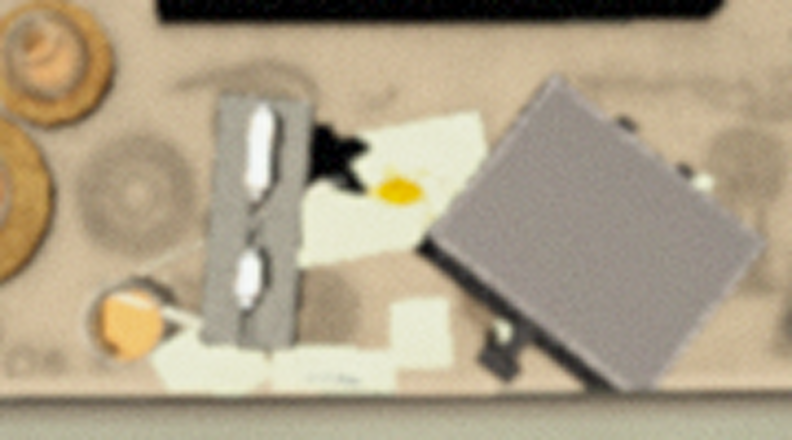

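```bash
python3 - <<'E'
from h import *
t=cv2.imread('pics/top0.png')
hsv=cv2.cvtColor(t,cv2.COLOR_BGR2HSV)
print(hsv[243,353],t[243,353], t[240,269],t[262,363-20],t[215,281],t[200,276])
P=[]
for c in [(560,75),(765,242),(635,388),(430,240)]:
    p=onz('top',(c[0]/4.4+220-.4,c[1]/4.4+190-.4),0.131);P.append(p)
    print(p.round(4))
P=np.array(P)
for i in range(4):
    d=P[(i+1)%4]-P[i]; print(np.linalg.norm(d).round(4),np.degrees(np.arctan2(d[1],d[0])).round(1))
print(P.mean(0))
# mask
m=((abs(t.astype(int)-t[243,353].astype(int)).max(2)<22)*255).astype(np.uint8)
m[:,:300]=0;m[:195]=0;m[290:]=0
m=cv2.morphologyEx(m,cv2.MORPH_OPEN,np.ones((5,5)))
cs=cv2.findContours(m,0,2)[0]; c=max(cs,key=cv2.contourArea); print(cv2.contourArea(c))
q=cv2.undistortPoints(c.astype(float).reshape(-1,1,2),*cal('top')[:2])
w=np.array([onz('top',p,0.131)[:2] for p in c.reshape(-1,2)]).astype(np.float32)
r=cv2.minAreaRect(w*1000);print(r); 
crop(cv2.cvtColor(m,cv2.COLOR_GRAY2BGR),220,190,400,290,4.4,'pics/m.png')
# holders
for nm,(x0,y0,x1,y1) in {'wide':(270,205,287,238),'nar':(270,242,284,262)}.items():
    g=t[y0:y1,x0:x1].min(2)>190; ys,xs=np.nonzero(g)
    u=(xs.mean()+x0,ys.mean()+y0); print(nm,u,onz('top',u,0.098).round(4), xs.min()+x0,xs.max()+x0,ys.min()+y0,ys.max()+y0)
# handle
for u in [(500,355)]:
    print('handle',onz('top',(u[0]/4.4+220-.4,u[1]/4.4+190-.4),0.122))
# stand corners
for c in [(218,95),(310,100),(295,348),(203,340)]:
    print('stand',onz('top',(c[0]/4.4+220-.4,c[1]/4.4+190-.4),0.036).round(4))
E
```

```text
[ 17  24 151] [137 145 151] [152 165 172] [146 157 164] [176 187 184] [150 179 199]
[ 0.5546 -0.3449  0.131 ]
[ 0.4607 -0.4556  0.131 ]
[ 0.3819 -0.3814  0.131 ]
[ 0.4637 -0.271   0.131 ]
0.1452 -130.3
0.1083 136.7
0.1374 53.5
0.1171 -39.1
[ 0.46522776 -0.3632258   0.131     ]
2656.5
((462.8360290527344, -365.982421875), (156.55555725097656, 116.46699523925781), 54.208465576171875)
wide (np.float64(278.3076923076923), np.float64(223.46153846153845)) [ 0.5187 -0.1769  0.098 ] 276 281 214 233
nar (np.float64(275.8125), np.float64(252.70833333333334)) [ 0.4458 -0.1702  0.098 ] 273 278 248 258
handle [ 0.40073943 -0.30907141  0.122     ]
stand [ 0.559  -0.1522  0.036 ]
stand [ 0.5555 -0.2075  0.036 ]
stand [ 0.4073 -0.1971  0.036 ]
stand [ 0.4125 -0.1426  0.036 ]
```

View pics/m.png

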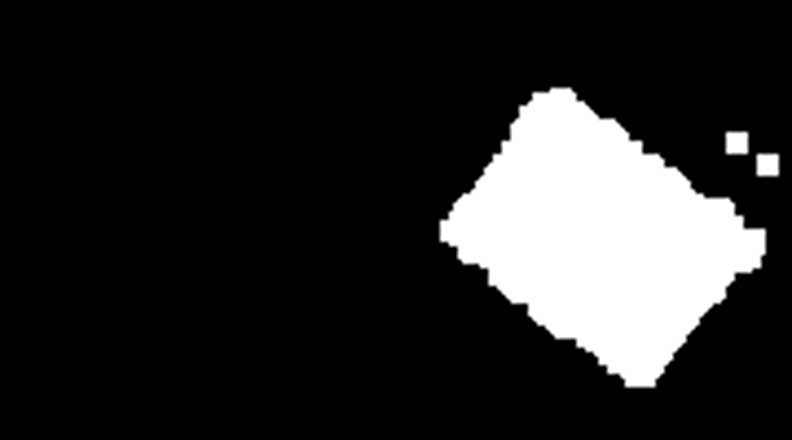

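```bash
python3 - <<'E'
from h import *
S=lambda c:(c[0]/5+190-.4,c[1]/5+190-.4)
T=lambda c:(c[0]/4.4+220-.4,c[1]/4.4+190-.4)
print('cams',ray('side',(280,210))[0],ray('top',(280,210))[0])
P=[]
# back-left(+y), back-right, front-right, front-left
for s,t in [((618,178),(560,75)),((582,380),(765,242)),((295,353),(635,390)),((362,155),(430,240))]:
    p,e=two(S(s),T(t)); ps=onz('side',S(s),.131); P.append(ps); print(p.round(4),e.round(4),'side z=.131',ps.round(4))
P=np.array(P)
for i in range(4):
    d=P[(i+1)%4]-P[i]; print(np.linalg.norm(d).round(4),np.degrees(np.arctan2(d[1],d[0])).round(1))
print(P.mean(0))
print('handle',two(S((258,256)),T((500,355))),onz('side',S((258,256)),.122))
print('wide top',two(S((362,107)),T((261,150))),onz('side',S((362,107)),.098))
print('nar top',two(S((226,132)),T((250,277))),onz('side',S((226,132)),.098))
# base bottom corners (z=.006) side
for s in [(300,590),(575,615),(302,462),(578,490)]:
    print(onz('side',S(s),.006 if s[1]>550 else .076))
E
```

```text
cams [ 0.03433972 -1.08202365  0.70388433] [ 0.38364159 -0.18974811  1.22248105]
[ 0.5544 -0.3447  0.133 ] 0.0003 side z=.131 [ 0.5564 -0.3422  0.131 ]
[ 0.4619 -0.4561  0.1317] 0.0027 side z=.131 [ 0.4638 -0.4557  0.131 ]
[ 0.3796 -0.3814  0.1276] 0.0027 side z=.131 [ 0.3763 -0.3851  0.131 ]
[ 0.4656 -0.2718  0.1329] 0.0044 side z=.131 [ 0.4692 -0.2698  0.131 ]
0.1465 -129.2
0.1124 141.1
0.1481 51.2
0.1134 -39.7
[ 0.46640056 -0.3632117   0.131     ]
handle (array([ 0.39959771, -0.30840353,  0.12373306]), np.float64(0.002423540687394204)) [ 0.39952862 -0.3057103   0.122     ]
wide top (array([ 0.51857518, -0.17838207,  0.09381314]), np.float64(6.969765187846556e-05)) [ 0.51521777 -0.18457467  0.098     ]
nar top (array([ 0.44716383, -0.17215949,  0.09794265]), np.float64(0.002248082727680723)) [ 0.44819348 -0.1726069   0.098     ]
[ 0.37624971 -0.38184117  0.006     ]
[ 0.46755192 -0.45208488  0.006     ]
[ 0.37773862 -0.38497701  0.076     ]
[ 0.46436894 -0.45517171  0.076     ]
```

The two views agree to about 3 mm. The case centre is about (0.466, -0.363) with yaw about -39.2°. The lid handle is at about (0.399, -0.3075, 0.122), and the wide holder is at about (0.5185, -0.178) in the far slot. Next I'll write a helper that turns targets into move rows.

```bash
cat > w.py <<'E'
# prints rows for waypoints; start = commanded pose (x,y,z,yaw deg[,pitch tilt none])
import numpy as np
from scipy.spatial.transform import Rotation as Rn
def Rt(yaw): return Rn.from_euler('xyz',[np.pi,0,np.radians(yaw)])
def rows(start,wps):
    R0=Rt(start[3]); 
    for w in wps:
        t=R0.inv().apply(np.array(w[:3])-start[:3])*100; r=(R0.inv()*Rt(w[3])).as_rotvec()
        print([[round(float(v),2) for v in t],[0,0,round(float(r[2]),3)],w[4]])
def path(start,segs):
    # segs: list of (n,x,y,z,yaw,grip)
    out=[];c=np.array(start[:4],float)
    for n,x,y,z,yw,g in segs:
        e=np.array([x,y,z,yw]); out+=[list(c+(e-c)*(i+1)/n)+[g] for i in range(n)]; c=e
    assert len(out)==10,len(out); rows(np.array(start,float),out)
E
python3 -c "
from w import *
path((.21,.508,.22,157.55),[(6,.14,.30,.27,120,1),(4,.21,.22,.27,94,1)])
print();path((.21,.22,.27,94),[(10,.30,-.10,.27,26,1)])
print();path((.30,-.10,.27,26),[(9,.395,-.304,.25,-39.2,1),(1,.399,-.3075,.24,-39.2,1)])"
```

```text
[[-0.25, -3.65, -0.83], [0, 0, 0.109], 1]
[[-0.49, -7.3, -1.67], [0, 0, 0.218], 1]
[[-0.74, -10.95, -2.5], [0, 0, 0.328], 1]
[[-0.98, -14.6, -3.33], [0, 0, 0.437], 1]
[[-1.23, -18.25, -4.17], [0, 0, 0.546], 1]
[[-1.47, -21.9, -5.0], [0, 0, 0.655], 1]
[[-3.85, -23.08, -5.0], [0, 0, 0.769], 1]
[[-6.24, -24.26, -5.0], [0, 0, 0.882], 1]
[[-8.62, -25.44, -5.0], [0, 0, 0.996], 1]
[[-11.0, -26.62, -5.0], [0, 0, 1.109], 1]

[[-3.25, 0.67, 0.0], [0, 0, 0.119], 1]
[[-6.51, 1.35, 0.0], [0, 0, 0.237], 1]
[[-9.76, 2.02, 0.0], [0, 0, 0.356], 1]
[[-13.02, 2.7, 0.0], [0, 0, 0.475], 1]
[[-16.27, 3.37, 0.0], [0, 0, 0.593], 1]
[[-19.53, 4.05, 0.0], [0, 0, 0.712], 1]
[[-22.78, 4.72, 0.0], [0, 0, 0.831], 1]
[[-26.04, 5.4, 0.0], [0, 0, 0.949], 1]
[[-29.29, 6.07, 0.0], [0, 0, 1.068], 1]
[[-32.55, 6.75, 0.0], [0, 0, 1.187], 1]

[[-0.04, 2.5, 0.22], [0, 0, 0.126], 1]
[[-0.09, 5.0, 0.44], [0, 0, 0.253], 1]
[[-0.13, 7.5, 0.67], [0, 0, 0.379], 1]
[[-0.18, 10.0, 0.89], [0, 0, 0.506], 1]
[[-0.22, 12.5, 1.11], [0, 0, 0.632], 1]
[[-0.27, 15.0, 1.33], [0, 0, 0.759], 1]
[[-0.31, 17.5, 1.56], [0, 0, 0.885], 1]
[[-0.36, 20.0, 1.78], [0, 0, 1.012], 1]
[[-0.4, 22.5, 2.0], [0, 0, 1.138], 1]
[[-0.2, 22.99, 3.0], [0, 0, 1.138], 1]
```

Request:
apply_moves(
  moves=[
    [[-0.2, -3.6, -0.8], [0, 0, 0.11], 1],
    [[-0.5, -7.3, -1.7], [0, 0, 0.22], 1],
    [[-0.7, -11, -2.5], [0, 0, 0.33], 1],
    [[-1, -14.6, -3.3], [0, 0, 0.44], 1],
    [[-1.2, -18.2, -4.2], [0, 0, 0.55], 1],
    [[-1.5, -21.9, -5], [0, 0, 0.65], 1],
    [[-3.8, -23.1, -5], [0, 0, 0.77], 1],
    [[-6.2, -24.3, -5], [0, 0, 0.88], 1],
    [[-8.6, -25.4, -5], [0, 0, 1.0], 1],
    [[-11, -26.6, -5], [0, 0, 1.1], 1],
  ],
)

```text
time: 0.93
tool_pos: [0.2102, 0.2194, 0.2693]
ee_rot: [3.141, -0.0, 1.645]
wrist_force: [0.7, -0.5, -0.0]
width: 0.094
```

Request:
apply_moves(
  moves=[
    [[-3.2, 0.7, 0], [0, 0, 0.12], 1],
    [[-6.5, 1.3, 0], [0, 0, 0.24], 1],
    [[-9.8, 2, 0], [0, 0, 0.36], 1],
    [[-13, 2.7, 0], [0, 0, 0.48], 1],
    [[-16.3, 3.4, 0], [0, 0, 0.6], 1],
    [[-19.5, 4, 0], [0, 0, 0.72], 1],
    [[-22.8, 4.7, 0], [0, 0, 0.84], 1],
    [[-26, 5.4, 0], [0, 0, 0.96], 1],
    [[-29.3, 6.1, 0], [0, 0, 1.08], 1],
    [[-32.5, 6.7, 0], [0, 0, 1.2], 1],
  ],
)

```text
time: 1.77
tool_pos: [0.3024, -0.1001, 0.2691]
ee_rot: [-3.142, -0.0, 0.443]
wrist_force: [1.3, 1.0, 0.5]
width: 0.0942
```

Request:
apply_moves(
  moves=[
    [[0, 2.5, 0.2], [0, 0, 0.12], 1],
    [[-0.1, 5, 0.4], [0, 0, 0.25], 1],
    [[-0.1, 7.5, 0.7], [0, 0, 0.37], 1],
    [[-0.2, 10, 0.9], [0, 0, 0.5], 1],
    [[-0.2, 12.5, 1.1], [0, 0, 0.62], 1],
    [[-0.3, 15, 1.3], [0, 0, 0.75], 1],
    [[-0.3, 17.5, 1.6], [0, 0, 0.87], 1],
    [[-0.4, 20, 1.8], [0, 0, 1.0], 1],
    [[-0.4, 22.5, 2], [0, 0, 1.13], 1],
    [[-0.3, 22.8, 3], [0, 0, 1.13], 1],
  ],
)

```text
time: 2.6
tool_pos: [0.4, -0.3081, 0.2391]
ee_rot: [3.141, -0.002, -0.686]
wrist_force: [-1.3, -0.0, -0.4]
width: 0.0941
```

```bash
python3 - <<'E'
from h import *
s=snap('side','pics/s1.png');t=snap('top','pics/t1.png')
crop(s,190,150,340,280,5,'pics/s1c.png'); crop(t,240,180,400,290,4.8,'pics/t1c.png')
o=robot.get_obs();print(o['tool_pos'],o['ee_rot'],o['wrist_force'])
E
```

```text
[ 0.39824433 -0.30438726  0.23643776] [-3.14067027  0.00610179 -0.67926854] [-0.19306016  0.87741795 -0.80080071]
```

View pics/s1c.png

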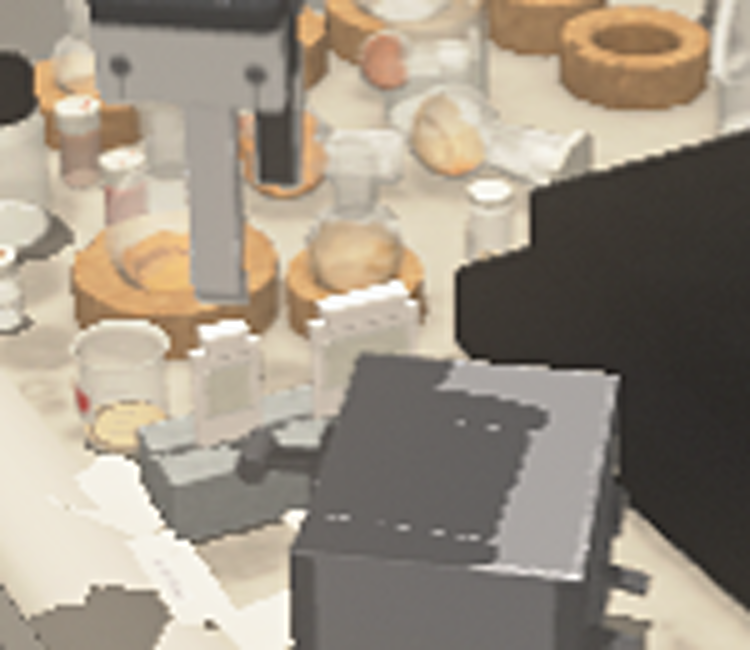

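View pics/t1c.png

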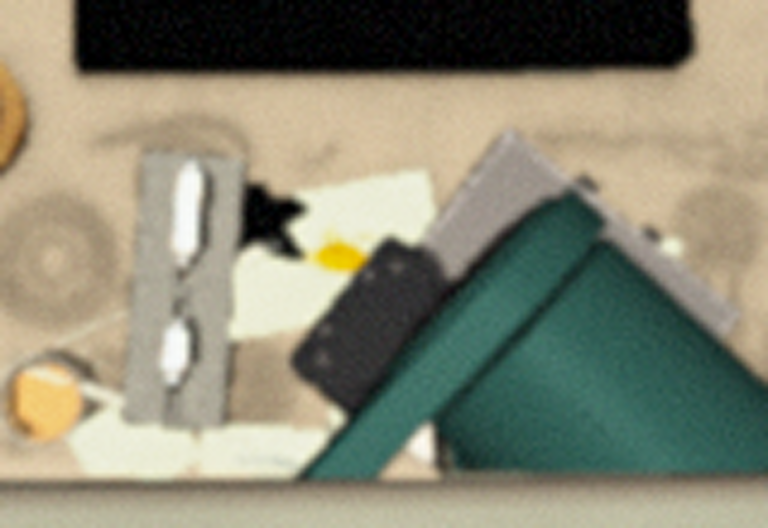

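The side view shows the gripper above and in front of the lid, and the handle near crop (258,455). The top view shows the gripper body over the handle, with its long axis along the front wall. I'll track the commanded pose and descend.

```bash
cat >> w.py <<'E'
import json
def track(moves):
    p=np.array([.21,.508,.22]);R=Rt(np.degrees(1.076+.103+np.pi/2))
    for t,r in moves:
        p=p+R.apply(np.array(t))/100; R=R*Rn.from_rotvec(r)
    yaw=np.degrees(R.as_euler('xyz')[2]); return np.array([*p,yaw])
M=[([-11,-26.6,-5],[0,0,1.1]),([-32.5,6.7,0],[0,0,1.2]),([-.3,22.8,3],[0,0,1.13])]
E
python3 -c "
from w import *
c=track(M);print(c)
path(c,[(6,.399,-.3075,.117,-39.2,1),(4,.399,-.3075,.117,-39.2,0)])"
```

```text
[  0.39896087  -0.30517252   0.24       -38.97279968]
[[0.02, 0.03, 2.05], [0, 0, 0.001], 1]
[[0.05, 0.06, 4.1], [0, 0, 0.001], 1]
[[0.07, 0.09, 6.15], [0, 0, 0.002], 1]
[[0.1, 0.12, 8.2], [0, 0, 0.003], 1]
[[0.12, 0.15, 10.25], [0, 0, 0.003], 1]
[[0.15, 0.18, 12.3], [0, 0, 0.004], 1]
[[0.15, 0.18, 12.3], [0, 0, 0.004], 0]
[[0.15, 0.18, 12.3], [0, 0, 0.004], 0]
[[0.15, 0.18, 12.3], [0, 0, 0.004], 0]
[[0.15, 0.18, 12.3], [0, 0, 0.004], 0]
```

Request:
apply_moves(
  moves=[
    [[0, 0, 2], [0, 0, 0], 1],
    [[0, 0, 4], [0, 0, 0], 1],
    [[0.1, 0.1, 6], [0, 0, 0], 1],
    [[0.1, 0.1, 8], [0, 0, 0], 1],
    [[0.1, 0.2, 10], [0, 0, 0], 1],
    [[0.1, 0.2, 12], [0, 0, 0], 1],
    [[0.1, 0.2, 12.3], [0, 0, 0], 1],
    [[0.1, 0.2, 12.3], [0, 0, 0], 0],
    [[0.1, 0.2, 12.3], [0, 0, 0], 0],
    [[0.1, 0.2, 12.3], [0, 0, 0], 0],
  ],
)

```text
time: 3.53
tool_pos: [0.3993, -0.3074, 0.1184]
ee_rot: [3.141, -0.003, -0.679]
wrist_force: [-0.3, 0.2, 0.4]
width: 0.0776
```

Request:
apply_moves(
  moves=[
    [[0, 0, 0], [0, 0, 0], 0],
    [[0, 0, 0], [0, 0, 0], 0],
    [[0, 0, 0], [0, 0, 0], 0],
    [[0, 0, 0], [0, 0, 0], 0],
    [[0, 0, 0], [0, 0, 0], 0],
    [[0, 0, 0], [0, 0, 0], 0],
    [[0, 0, 0], [0, 0, 0], 0],
    [[0, 0, 0], [0, 0, 0], 0],
    [[0, 0, 0], [0, 0, 0], 0],
    [[0, 0, 0], [0, 0, 0], 0],
  ],
)

```text
time: 4.37
tool_pos: [0.3987, -0.3067, 0.1163]
ee_rot: [-3.141, 0.0, -0.68]
wrist_force: [1.8, 1.6, 0.1]
width: 0.0233
```

```bash
python3 - <<'E'
from h import *
s=snap('side','pics/s2.png')
crop(s,190,150,340,280,5,'pics/s2c.png')
o=robot.get_obs();print(o['tool_pos'],o['ee_rot'],o['wrist_force'],o['width'])
E
```

```text
[ 0.39870928 -0.30671686  0.11638409] [-3.14080330e+00  1.22418442e-04 -6.80046157e-01] [1.053688   1.45692676 0.55546382] 0.02387738248889356
```

View pics/s2c.png

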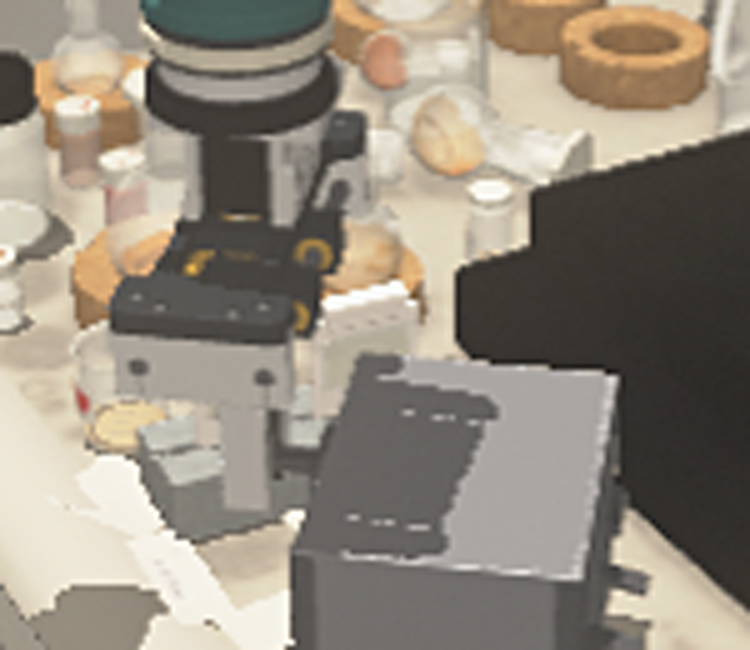

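The width of 23.9 mm matches the 24 mm bar, and the forces are small, so the handle is held. Now the opening arc.

```bash
python3 -c "
import numpy as np
r=np.hypot(.145,.046);a=np.arctan2(.046,.145)
th=np.linspace(0,1.48,31)
X=(.145-r*np.cos(a+th))*100; Z=(r*np.sin(a+th)-.046)*100
for k in range(3):
  for i in range(1,11):
    j=10*k+i; print([[round(X[j]-X[10*k],1),0,round(-(Z[j]-Z[10*k]),1)],[0,0,0],0],end=', ')
  print()
"
```

```text
[[np.float64(0.2), 0, np.float64(-0.7)], [0, 0, 0], 0], [[np.float64(0.5), 0, np.float64(-1.4)], [0, 0, 0], 0], [[np.float64(0.8), 0, np.float64(-2.1)], [0, 0, 0], 0], [[np.float64(1.2), 0, np.float64(-2.8)], [0, 0, 0], 0], [[np.float64(1.6), 0, np.float64(-3.4)], [0, 0, 0], 0], [[np.float64(2.0), 0, np.float64(-4.0)], [0, 0, 0], 0], [[np.float64(2.4), 0, np.float64(-4.6)], [0, 0, 0], 0], [[np.float64(2.9), 0, np.float64(-5.2)], [0, 0, 0], 0], [[np.float64(3.4), 0, np.float64(-5.8)], [0, 0, 0], 0], [[np.float64(3.9), 0, np.float64(-6.3)], [0, 0, 0], 0], 
[[np.float64(0.6), 0, np.float64(-0.5)], [0, 0, 0], 0], [[np.float64(1.1), 0, np.float64(-1.0)], [0, 0, 0], 0], [[np.float64(1.7), 0, np.float64(-1.4)], [0, 0, 0], 0], [[np.float64(2.3), 0, np.float64(-1.9)], [0, 0, 0], 0], [[np.float64(3.0), 0, np.float64(-2.3)], [0, 0, 0], 0], [[np.float64(3.6), 0, np.float64(-2.6)], [0, 0, 0], 0], [[np.float64(4.3), 0, np.float64(-2.9)], [0, 0, 0], 0], [[np.float64(5.0), 0, np.float64(-3.2)], [0, 0, 0], 0], [[np.float64(5.7), 0, np.float64(-3.5)], [0, 0, 0], 0], [[np.float64(6.4), 0, np.float64(-3.7)], [0, 0, 0], 0], 
[[np.float64(0.7), 0, np.float64(-0.2)], [0, 0, 0], 0], [[np.float64(1.5), 0, np.float64(-0.3)], [0, 0, 0], 0], [[np.float64(2.2), 0, np.float64(-0.5)], [0, 0, 0], 0], [[np.float64(2.9), 0, np.float64(-0.5)], [0, 0, 0], 0], [[np.float64(3.7), 0, np.float64(-0.6)], [0, 0, 0], 0], [[np.float64(4.4), 0, np.float64(-0.6)], [0, 0, 0], 0], [[np.float64(5.2), 0, np.float64(-0.5)], [0, 0, 0], 0], [[np.float64(5.9), 0, np.float64(-0.5)], [0, 0, 0], 0], [[np.float64(6.7), 0, np.float64(-0.4)], [0, 0, 0], 0], [[np.float64(7.4), 0, np.float64(-0.2)], [0, 0, 0], 0],
```

Request:
apply_moves(
  moves=[
    [[0.2, 0, -0.7], [0, 0, 0], 0],
    [[0.5, 0, -1.4], [0, 0, 0], 0],
    [[0.8, 0, -2.1], [0, 0, 0], 0],
    [[1.2, 0, -2.8], [0, 0, 0], 0],
    [[1.6, 0, -3.4], [0, 0, 0], 0],
    [[2.0, 0, -4.0], [0, 0, 0], 0],
    [[2.4, 0, -4.6], [0, 0, 0], 0],
    [[2.9, 0, -5.2], [0, 0, 0], 0],
    [[3.4, 0, -5.8], [0, 0, 0], 0],
    [[3.9, 0, -6.3], [0, 0, 0], 0],
  ],
)

```text
time: 5.25
tool_pos: [0.4293, -0.3317, 0.18]
ee_rot: [-3.141, 0.0, -0.68]
wrist_force: [1.7, 0.8, -3.7]
width: 0.0239
```

Request:
apply_moves(
  moves=[
    [[0.6, 0, -0.5], [0, 0, 0], 0],
    [[1.1, 0, -1.0], [0, 0, 0], 0],
    [[1.7, 0, -1.4], [0, 0, 0], 0],
    [[2.3, 0, -1.9], [0, 0, 0], 0],
    [[3.0, 0, -2.3], [0, 0, 0], 0],
    [[3.6, 0, -2.6], [0, 0, 0], 0],
    [[4.3, 0, -2.9], [0, 0, 0], 0],
    [[5.0, 0, -3.2], [0, 0, 0], 0],
    [[5.7, 0, -3.5], [0, 0, 0], 0],
    [[6.4, 0, -3.7], [0, 0, 0], 0],
  ],
)

```text
time: 6.08
tool_pos: [0.4791, -0.3724, 0.2171]
ee_rot: [3.141, -0.0, -0.68]
wrist_force: [-0.1, 3.5, -1.1]
width: 0.0238
```

Request:
apply_moves(
  moves=[
    [[0.7, 0, -0.2], [0, 0, 0], 0],
    [[1.5, 0, -0.3], [0, 0, 0], 0],
    [[2.2, 0, -0.5], [0, 0, 0], 0],
    [[2.9, 0, -0.5], [0, 0, 0], 0],
    [[3.7, 0, -0.6], [0, 0, 0], 0],
    [[4.4, 0, -0.6], [0, 0, 0], 0],
    [[5.2, 0, -0.5], [0, 0, 0], 0],
    [[5.9, 0, -0.5], [0, 0, 0], 0],
    [[6.7, 0, -0.4], [0, 0, 0], 0],
    [[7.4, 0, -0.2], [0, 0, 0], 0],
  ],
)

```text
time: 6.92
tool_pos: [0.5372, -0.4198, 0.2199]
ee_rot: [3.141, -0.004, -0.681]
wrist_force: [-0.0, -0.1, 6.7]
width: 0.0233
```

```bash
python3 - <<'E'
from h import *
s=snap('side','pics/s3.png')
crop(s,190,100,350,320,2.7,'pics/s3c.png')
o=robot.get_obs();print(o['tool_pos'],o['ee_rot'],o['wrist_force'],o['width'])
E
```

```text
[ 0.53828989 -0.42066382  0.21956744] [ 3.14098033 -0.00589919 -0.6805492 ] [ 2.03288529 -0.97983794  8.56626511] 0.02363305987767111
```

View pics/s3c.png

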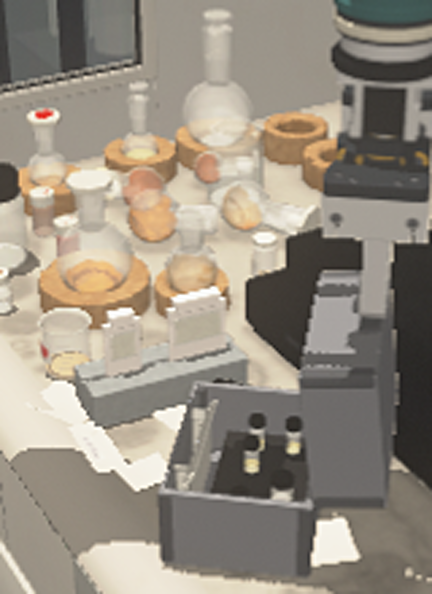

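The lid stands open in the side view. Its rim is at about side px (305,245), and the vials and the front lip are visible inside the base. I'll release the handle and rise.

Request:
apply_moves(
  moves=[
    [[0, 0, 0], [0, 0, 0], 0.5],
    [[0, 0, 0], [0, 0, 0], 0.5],
    [[0, 0, 0], [0, 0, 0], 0.5],
    [[0, 0, 0], [0, 0, 0], 0.5],
    [[0, 0, 0], [0, 0, 0], 0.5],
    [[0, 0, -2], [0, 0, 0], 0.5],
    [[0, 0, -4], [0, 0, 0], 0.5],
    [[-1, 0, -6], [0, 0, 0], 0.5],
    [[-4, 0, -7], [0, 0, 0], 0.5],
    [[-8, 0, -7], [0, 0, 0], 0.5],
  ],
)

```text
time: 7.8
tool_pos: [0.4748, -0.3692, 0.29]
ee_rot: [3.141, -0.004, -0.68]
wrist_force: [-1.0, 0.2, 0.9]
width: 0.0469
```

```bash
python3 - <<'E'
from h import *
s=snap('side','pics/s4.png')
crop(s,190,190,340,320,5,'pics/s4c.png')
o=robot.get_obs();print(o['tool_pos'],o['ee_rot'],o['wrist_force'],o['width'])
E
```

```text
[ 0.46719932 -0.3618911   0.28776267] [-3.14134663  0.00917919 -0.67984897] [-1.21700618  1.99083882 -2.89825242] 0.0468776226079278
```

View pics/s4c.png

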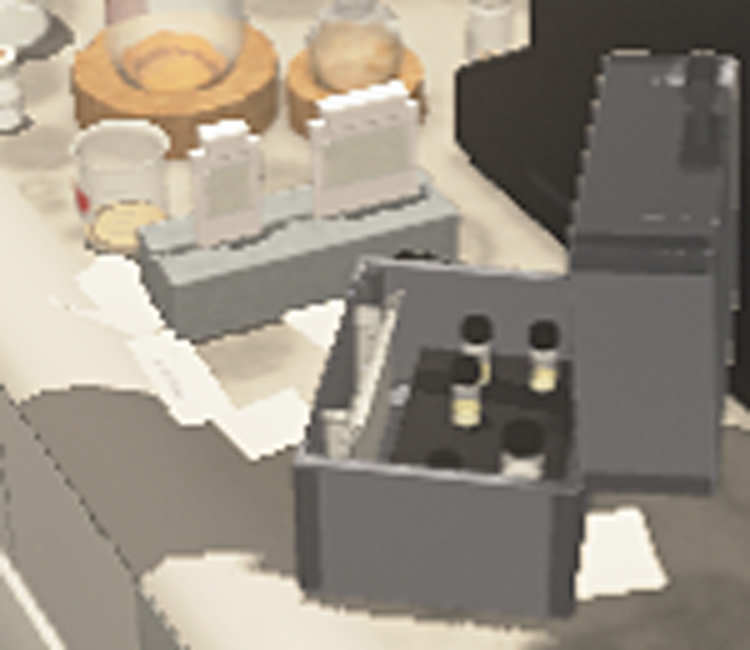

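The lid is free and standing open. In the side view the channel's lip runs from crop (395,300) to (350,440). Now I'll refine the holder and rim positions.

```bash
python3 - <<'E'
from h import *
S=lambda c:(c[0]/5+190-.4,c[1]/5+190-.4)
s=cv2.imread('pics/s4.png'); t=cv2.imread('pics/top0.png')
crop(s,225,200,285,245,12,'pics/s4h.png'); crop(t,262,200,292,270,8.5,'pics/t0h.png')
for c in [(362,258),(300,462),(580,485)]: print('rim',onz('side',S(c),.076).round(4))
for c in [(398,296),(352,438)]: print('lip',onz('side',S(c),.076).round(4))
E
```

```text
rim [ 0.4685 -0.2693  0.076 ]
rim [ 0.377  -0.3846  0.076 ]
rim [ 0.4667 -0.453   0.076 ]
lip [ 0.468  -0.3034  0.076 ]
lip [ 0.4026 -0.3814  0.076 ]
```

View pics/s4h.png

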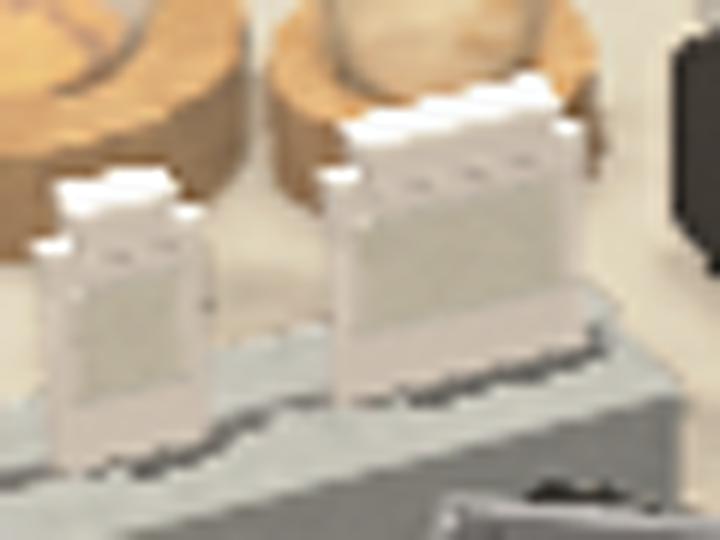

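View pics/t0h.png

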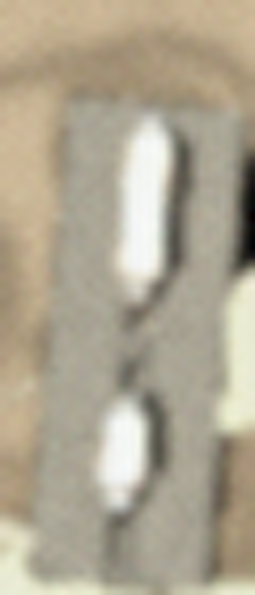

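```bash
python3 - <<'E'
from h import *
S=lambda c:(c[0]/12+225-.46,c[1]/12+200-.46)
T=lambda c:(c[0]/8.5+262-.44,c[1]/8.5+200-.44)
print(two(S((450,112)),T((147,203))), onz('side',S((450,112)),.098),onz('top',T((147,203)),.098))
a=onz('side',S((350,130)),.098);b=onz('side',S((552,95)),.098);print(a,b,np.linalg.norm(a-b),np.degrees(np.arctan2(*(b-a)[1::-1])))
a=onz('top',T((155,122)),.096);b=onz('top',T((139,285)),.096);print(a,b,np.linalg.norm(a-b),np.degrees(np.arctan2(*(a-b)[1::-1])))
# plate bottom line at stand top z=.036 
a=onz('side',S((335,402)),.036);b=onz('side',S((590,345)),.036);print('slot',a,b,(a+b)/2,np.degrees(np.arctan2(*(b-a)[1::-1])))
a=onz('side',S((327,180)),.091);b=onz('side',S((575,130)),.091);print('should',a,b,np.linalg.norm(a-b),(a+b)/2,np.degrees(np.arctan2(*(b-a)[1::-1])))
E
```

```text
(array([ 0.51862908, -0.17834887,  0.0997509 ]), np.float64(0.00023202928959917157)) [ 0.52014755 -0.17575995  0.098     ] [ 0.5187331  -0.17828303  0.098     ]
[ 0.49927919 -0.17193506  0.098     ] [ 0.54137813 -0.18017816  0.098     ] 0.042898368441907656 -11.078525499683895
[ 0.54303657 -0.18079633  0.096     ] [ 0.49474606 -0.17574013  0.096     ] 0.04855448897616328 -5.977302186372758
slot [ 0.49289578 -0.17438973  0.036     ] [ 0.54916534 -0.18186554  0.036     ] [ 0.52103056 -0.17812763  0.036     ] -7.567833400995923
should [ 0.49145598 -0.17651938  0.091     ] [ 0.54433838 -0.18438068  0.091     ] 0.05346352290810551 [ 0.51789718 -0.18045003  0.091     ] -8.455458742872397
```

The holder's grip point is at about (0.519, -0.178) with its width axis at about -6°. The 43 mm rib and 53 mm shoulder I measured fit the given 44 and 56 mm, within a pixel or so.

```bash
cat >> w.py <<'E'
Z=[0,0,0]
M+=[([.1,.2,12.3],Z),([3.9,0,-6.3],Z),([6.4,0,-3.7],Z),([7.4,0,-.2],Z),([-8,0,-7],Z)]
E
python3 -c "
from w import *
c=track(M);print(c)
path(c,[(7,.519,-.178,.26,-5.5,.5),(3,.519,-.178,.19,-5.5,.5)])
from h import *
print(two((262,177),(230,203)))"
```

```text
[  0.47389254  -0.36836464   0.289      -38.97279968]
[[-1.21, -2.52, 0.41], [0, 0, -0.083], 0.5]
[[-2.42, -5.04, 0.83], [0, 0, -0.167], 0.5]
[[-3.63, -7.56, 1.24], [0, 0, -0.25], 0.5]
[[-4.84, -10.08, 1.66], [0, 0, -0.334], 0.5]
[[-6.05, -12.6, 2.07], [0, 0, -0.417], 0.5]
[[-7.26, -15.12, 2.49], [0, 0, -0.501], 0.5]
[[-8.47, -17.64, 2.9], [0, 0, -0.584], 0.5]
[[-8.47, -17.64, 5.23], [0, 0, -0.584], 0.5]
[[-8.47, -17.64, 7.57], [0, 0, -0.584], 0.5]
[[-8.47, -17.64, 9.9], [0, 0, -0.584], 0.5]
(array([ 0.57466261, -0.06129932,  0.11977047]), np.float64(0.014660990651344461))
```

Request:
apply_moves(
  moves=[
    [[-1.2, -2.5, 0.4], [0, 0, -0.08], 0.5],
    [[-2.4, -5, 0.8], [0, 0, -0.17], 0.5],
    [[-3.6, -7.6, 1.2], [0, 0, -0.25], 0.5],
    [[-4.8, -10.1, 1.7], [0, 0, -0.33], 0.5],
    [[-6, -12.6, 2.1], [0, 0, -0.42], 0.5],
    [[-7.3, -15.1, 2.5], [0, 0, -0.5], 0.5],
    [[-8.5, -17.6, 2.9], [0, 0, -0.58], 0.5],
    [[-8.5, -17.6, 5], [0, 0, -0.58], 0.5],
    [[-8.5, -17.6, 7.5], [0, 0, -0.58], 0.5],
    [[-8.5, -17.6, 9.5], [0, 0, -0.58], 0.5],
  ],
)

```text
time: 8.68
tool_pos: [0.5185, -0.1768, 0.1923]
ee_rot: [3.141, 0.0, -0.099]
wrist_force: [-0.3, 0.4, -0.7]
width: 0.0468
```

Request:
apply_moves(
  moves=[
    [[0, 0, 1], [0, 0, 0], 0.5],
    [[0, 0, 1], [0, 0, 0], 0.5],
    [[0, 0, 1], [0, 0, 0], 0.5],
    [[0, 0, 1], [0, 0, 0], 0.5],
    [[0, 0, 1], [0, 0, 0], 0.5],
    [[0, 0, 1], [0, 0, 0], 0.5],
    [[0, 0, 1], [0, 0, 0], 0.5],
    [[0, 0, 1], [0, 0, 0], 0.5],
    [[0, 0, 1], [0, 0, 0], 0.5],
    [[0, 0, 1], [0, 0, 0], 0.5],
  ],
)

```text
time: 9.52
tool_pos: [0.5186, -0.1777, 0.1836]
ee_rot: [-3.142, -0.0, -0.1]
wrist_force: [0.2, 0.8, -0.8]
width: 0.0471
```

```bash
cat >> w.py <<'E'
M+=[([-8.5,-17.6,9.5],[0,0,-.58]),([0,0,1],Z)]
E
python3 - <<'E'
from h import *
from w import *
print(track(M))
s=snap('side','pics/s5.png');t=snap('top','pics/t5.png')
crop(s,200,130,320,250,4.8,'pics/s5c.png'); 
o=robot.get_obs();print(o['tool_pos'],o['ee_rot'],o['wrist_force'],o['width'])
E
```

```text
[ 0.51850519 -0.17807352  0.184      -5.74124757]
[ 0.5185334  -0.17772227  0.18342969] [-3.14147041e+00  2.94554592e-05 -1.00206668e-01] [0.66265149 0.02242353 0.08193058] 0.046751241845321354
```

View pics/s5c.png

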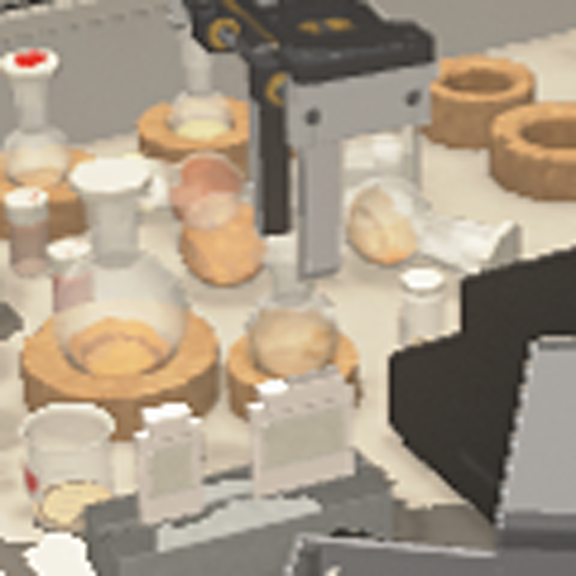

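View pics/t5.png

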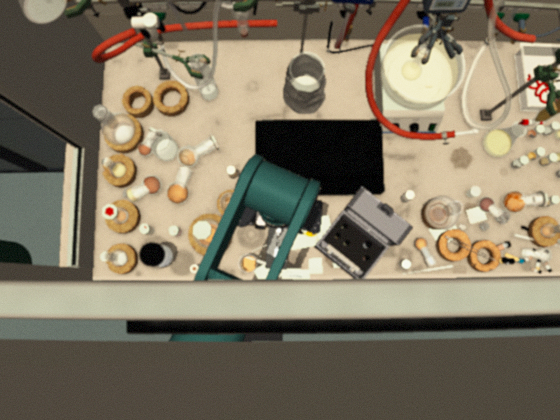

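The gripper is centred above the wide holder. In the side view the pads are at crop x about 300, and the rib is at (300,390). I'll descend and close.

Request:
apply_moves(
  moves=[
    [[0, 0, 2], [0, 0, 0], 0.5],
    [[0, 0, 4], [0, 0, 0], 0.5],
    [[0, 0, 6], [0, 0, 0], 0.5],
    [[0, 0, 7.5], [0, 0, 0], 0.5],
    [[0, 0, 9], [0, 0, 0], 0.5],
    [[0, 0, 9.8], [0, 0, 0], 0.5],
    [[0, 0, 9.8], [0, 0, 0], 0.5],
    [[0, 0, 9.8], [0, 0, 0], 0],
    [[0, 0, 9.8], [0, 0, 0], 0],
    [[0, 0, 9.8], [0, 0, 0], 0],
  ],
)

```text
time: 10.45
tool_pos: [0.5194, -0.1781, 0.087]
ee_rot: [3.141, -0.003, -0.1]
wrist_force: [-0.1, -0.1, 0.1]
width: 0.0305
```

Request:
apply_moves(
  moves=[
    [[0, 0, 0], [0, 0, 0], 0],
    [[0, 0, 0], [0, 0, 0], 0],
    [[0, 0, 0], [0, 0, 0], 0],
    [[0, 0, 0], [0, 0, 0], 0],
    [[0, 0, 0], [0, 0, 0], 0],
    [[0, 0, 0], [0, 0, 0], 0],
    [[0, 0, 0], [0, 0, 0], 0],
    [[0, 0, 0], [0, 0, 0], 0],
    [[0, 0, 0], [0, 0, 0], 0],
    [[0, 0, 0], [0, 0, 0], 0],
  ],
)

```text
time: 11.28
tool_pos: [0.5189, -0.1776, 0.0861]
ee_rot: [-3.141, -0.001, -0.1]
wrist_force: [0.3, 2.4, 4.7]
width: 0.0117
```

```bash
cat >> w.py <<'E'
M+=[([0,0,9.8],Z)]
E
python3 - <<'E'
from h import *
s=snap('side','pics/s6.png')
crop(s,200,130,320,250,4.8,'pics/s6c.png'); 
o=robot.get_obs();print(o['tool_pos'],o['ee_rot'],o['wrist_force'],o['wrist_torque'],o['width'])
E
```

```text
[ 0.51891503 -0.17764664  0.08608215] [-3.14139271e+00 -1.06387875e-03 -1.00107944e-01] [-0.81329624  2.60161427  5.66677356] [0.44607321 0.123891   0.06033704] 0.011830662175281238
```

View pics/s6c.png

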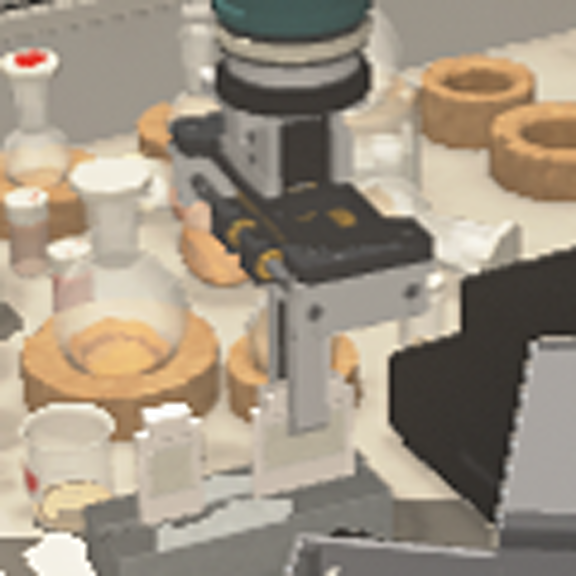

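The rib is gripped: width is 11.8 mm against the nominal 12 mm. Now the lift.

Request:
apply_moves(
  moves=[
    [[0, 0, -0.5], [0, 0, 0], 0],
    [[0, 0, -1], [0, 0, 0], 0],
    [[0, 0, -2], [0, 0, 0], 0],
    [[0, 0, -3], [0, 0, 0], 0],
    [[0, 0, -4], [0, 0, 0], 0],
    [[0, 0, -6], [0, 0, 0], 0],
    [[0, 0, -8], [0, 0, 0], 0],
    [[0, 0, -10], [0, 0, 0], 0],
    [[0, 0, -11], [0, 0, 0], 0],
    [[0, 0, -11], [0, 0, 0], 0],
  ],
)

```text
time: 12.17
tool_pos: [0.5202, -0.1787, 0.1997]
ee_rot: [3.139, -0.007, -0.1]
wrist_force: [0.0, 0.4, 0.6]
width: 0.0116
```

```bash
cat >> w.py <<'E'
M+=[([0,0,-11],Z)]
E
python3 - <<'E'
from h import *
s=snap('side','pics/s7.png');t=snap('top','pics/t7.png')
crop(s,200,130,320,250,4.8,'pics/s7c.png'); crop(t,240,180,420,290,4.4,'pics/t7c.png')
o=robot.get_obs();print(o['tool_pos'],o['ee_rot'],o['wrist_force'],o['wrist_torque'],o['width'])
E
```

```text
[ 0.51855667 -0.1779054   0.1956252 ] [ 3.14122915e+00 -5.86623713e-04 -1.00366251e-01] [ 0.43362321  0.39854566 -0.3873248 ] [ 0.00025922  0.15870091 -0.01272287] 0.011795606078909266
```

View pics/s7c.png

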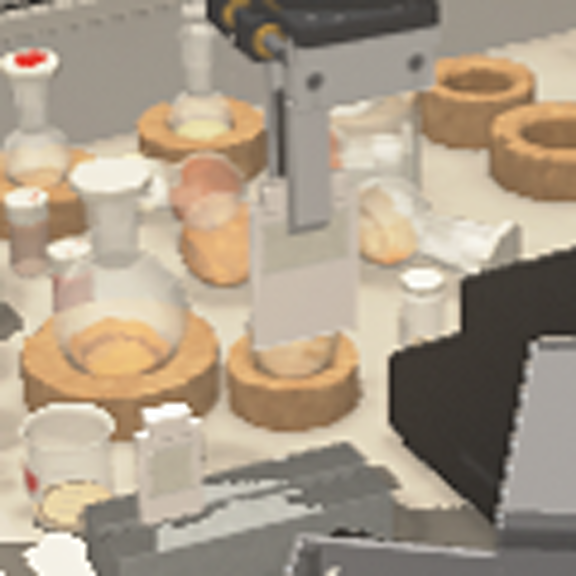

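View pics/t7c.png

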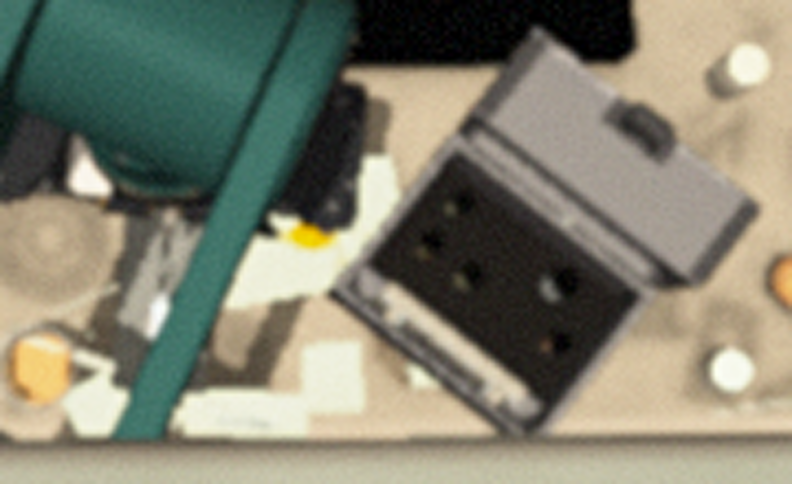

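The holder is held upright, and its lower edge in the side view is near level. In the top view the light lip runs from crop (385,280) to (540,400), with the dark slot in front of it. I'll zoom in on the slot.

```bash
python3 - <<'E'
from h import *
t=cv2.imread('pics/t7.png');s=cv2.imread('pics/s4.png')
crop(t,310,230,370,284,13,'pics/t7z.png');crop(s,245,235,290,290,10,'pics/s4z.png')
c=np.array([.466,-.363]);a=np.radians(-39.2);u=np.array([np.cos(a),np.sin(a)]);v=np.array([-u[1],u[0]])
for nm,x,y in [('mouth',-.0475,0),('e+',-.0475,.031),('e-',-.0475,-.031),('fl',-.0575,.075),('fr',-.0575,-.075)]:
    P=[*(c+u*x+v*y),.076]; q=proj('top',P)[0]; print(nm,np.round(P,4),'top crop',(q-[310,230])*13+6,'side crop',(proj('side',P)[0]-[245,235])*10+5)
E
```

```text
mouth [ 0.4292 -0.333   0.076 ] top crop [402.29849883 385.15639836] side crop [156.43815663 264.74911298]
e+ [ 0.4488 -0.309   0.076 ] top crop [276.73275773 285.47897416] side crop [182.7728518  181.03089647]
e- [ 0.4096 -0.357   0.076 ] top crop [528.16537469 485.08012366] side crop [128.76753234 352.70126612]
fl [ 0.4688 -0.2685  0.076 ] top crop [ 67.40897993 184.46492691] side crop [174.58331044  64.93299716]
fr [ 0.374  -0.3848  0.076 ] top crop [675.82230774 667.95939017] side crop [ 38.20492375 480.26644625]
```

View pics/t7z.png

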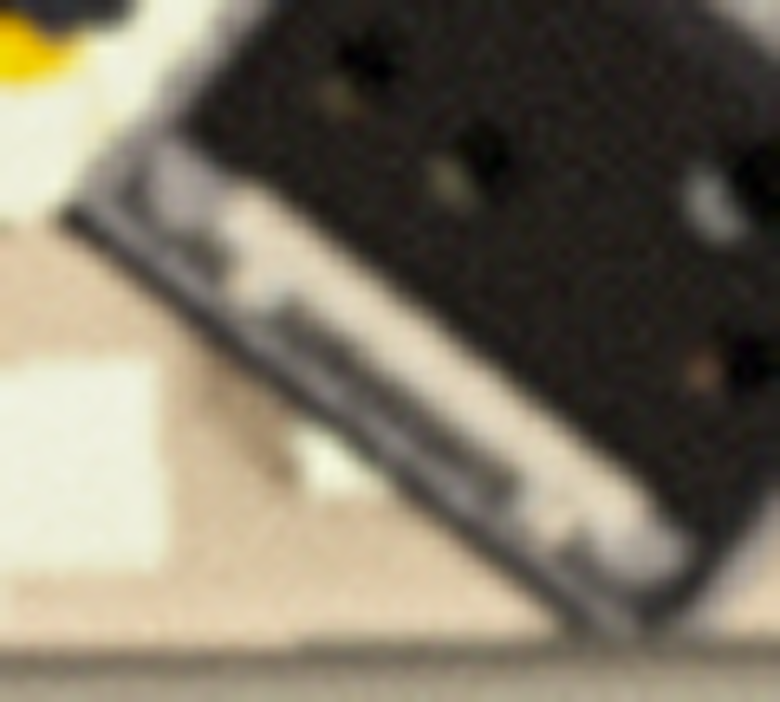

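View pics/s4z.png

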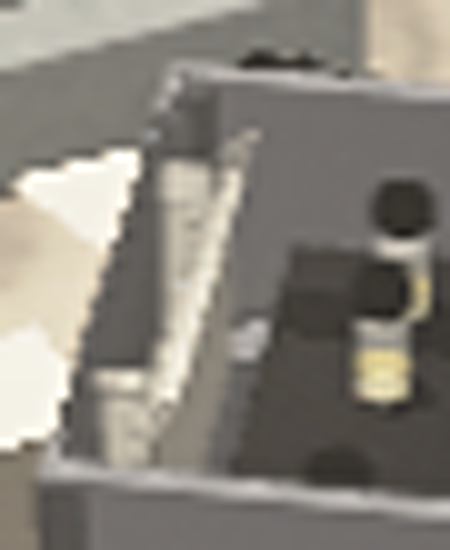

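```bash
python3 - <<'E'
from h import *
c=np.array([.466,-.363]);a=np.radians(-39.2);u=np.array([np.cos(a),np.sin(a)]);v=np.array([-u[1],u[0]])
def samp(n,img,X,Y,z=.076):
    P=np.array([[*(c+u*x+v*y),z] for x in X for y in Y]); q=proj(n,P).astype(np.float32)
    g=cv2.cvtColor(img,cv2.COLOR_BGR2GRAY).astype(np.float32)
    return cv2.remap(g,q[:,0].reshape(len(X),len(Y)),q[:,1].reshape(len(X),len(Y)),cv2.INTER_LINEAR)
X=np.arange(-.070,-.029,.001)
for n,f in [('top','t7'),('side','s4')]:
    im=cv2.imread(f'pics/{f}.png')
    # rectified view: rows x, cols y
    A=samp(n,im,np.arange(-.08,0.02,.00025),np.arange(-.09,.09,.00025))
    cv2.imwrite(f'pics/rect_{n}.png',A)
    print(n)
    for lo,hi in [(-.025,-.005),(.005,.025)]:
        B=samp(n,im,X,np.arange(lo,hi,.001)).mean(1); print(' '.join(f'{x*1000:.0f}:{b:.0f}' for x,b in zip(X,B)))
E
```

```text
top
-70:191 -69:188 -68:182 -67:172 -66:157 -65:139 -64:118 -63:99 -62:88 -61:86 -60:93 -59:102 -58:110 -57:114 -56:111 -55:104 -54:96 -53:90 -52:88 -51:91 -50:100 -49:114 -48:130 -47:149 -46:168 -45:184 -44:195 -43:203 -42:208 -41:209 -40:207 -39:202 -38:192 -37:176 -36:155 -35:128 -34:100 -33:75 -32:56 -31:41 -30:33 -29:30
-70:162 -69:163 -68:161 -67:154 -66:141 -65:125 -64:107 -63:90 -62:79 -61:79 -60:87 -59:98 -58:106 -57:108 -56:104 -55:97 -54:89 -53:84 -52:82 -51:86 -50:96 -49:110 -48:128 -47:148 -46:166 -45:183 -44:195 -43:203 -42:208 -41:209 -40:208 -39:202 -38:191 -37:175 -36:154 -35:128 -34:101 -33:77 -32:57 -31:42 -30:34 -29:30
side
-70:218 -69:219 -68:220 -67:219 -66:219 -65:220 -64:221 -63:222 -62:222 -61:221 -60:213 -59:191 -58:152 -57:118 -56:101 -55:95 -54:94 -53:95 -52:95 -51:95 -50:94 -49:92 -48:92 -47:91 -46:93 -45:100 -44:113 -43:132 -42:156 -41:178 -40:197 -39:211 -38:220 -37:226 -36:223 -35:203 -34:166 -33:138 -32:131 -31:130 -30:128 -29:125
-70:231 -69:233 -68:234 -67:235 -66:237 -65:238 -64:239 -63:240 -62:241 -61:242 -60:240 -59:223 -58:181 -57:131 -56:100 -55:94 -54:93 -53:94 -52:97 -51:103 -50:114 -49:128 -48:146 -47:163 -46:175 -45:182 -44:182 -43:181 -42:178 -41:179 -40:185 -39:195 -38:207 -37:214 -36:209 -35:184 -34:150 -33:125 -32:114 -31:112 -30:112 -29:112[ WARN:0@2.527] global loadsave.cpp:1063 imwrite_ Unsupported depth image for selected encoder is fallbacked to CV_8U.
```

View pics/rect_top.png

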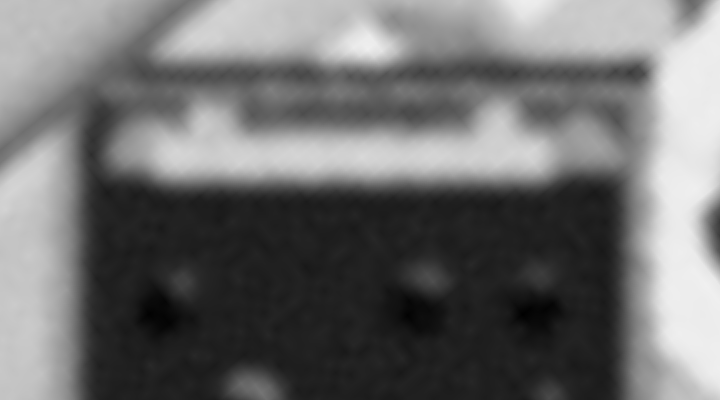

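View pics/rect_side.png

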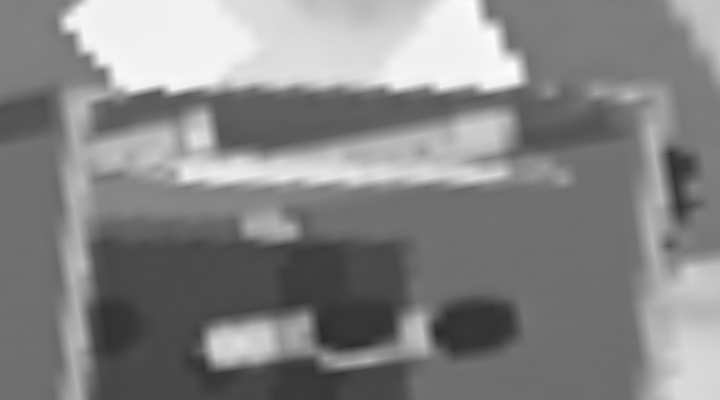

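The top view puts the channel 2–3 mm forward of my nominal position, and the side view puts it about 0.5 mm forward. I'll aim about 1 mm forward, hover, and check the holder's lower edge against the slot in the side view, which looks nearly along the channel.

```bash
python3 -c "
from w import *
c=track(M);print(c)
path(c,[(9,.428,-.333,.196,50.8,0),(1,.428,-.333,.188,50.8,0)])"
```

```text
[ 0.51850519 -0.17807352  0.196      -5.74124757]
[[-0.83, 1.81, 0.0], [0, 0, -0.11], 0]
[[-1.66, 3.63, 0.0], [0, 0, -0.219], 0]
[[-2.49, 5.44, -0.0], [0, 0, -0.329], 0]
[[-3.31, 7.25, -0.0], [0, 0, -0.439], 0]
[[-4.14, 9.07, -0.0], [0, 0, -0.548], 0]
[[-4.97, 10.88, -0.0], [0, 0, -0.658], 0]
[[-5.8, 12.69, -0.0], [0, 0, -0.768], 0]
[[-6.63, 14.51, -0.0], [0, 0, -0.877], 0]
[[-7.46, 16.32, -0.0], [0, 0, -0.987], 0]
[[-7.46, 16.32, 0.8], [0, 0, -0.987], 0]
```

Request:
apply_moves(
  moves=[
    [[-0.8, 1.8, 0], [0, 0, -0.11], 0],
    [[-1.7, 3.6, 0], [0, 0, -0.22], 0],
    [[-2.5, 5.4, 0], [0, 0, -0.33], 0],
    [[-3.3, 7.2, 0], [0, 0, -0.44], 0],
    [[-4.1, 9.1, 0], [0, 0, -0.55], 0],
    [[-5, 10.9, 0], [0, 0, -0.66], 0],
    [[-5.8, 12.7, 0], [0, 0, -0.77], 0],
    [[-6.6, 14.5, 0], [0, 0, -0.88], 0],
    [[-7.5, 16.3, 0], [0, 0, -0.987], 0],
    [[-7.5, 16.3, 0.8], [0, 0, -0.987], 0],
  ],
)

```text
time: 13.1
tool_pos: [0.4258, -0.3351, 0.1868]
ee_rot: [-3.141, 0.002, 0.886]
wrist_force: [-0.1, 0.0, 0.2]
width: 0.0118
```

Request:
apply_moves(
  moves=[
    [[0, 0, 0.5], [0, 0, 0], 0],
    [[0, 0, 1], [0, 0, 0], 0],
    [[0, 0, 1.5], [0, 0, 0], 0],
    [[0, 0, 2], [0, 0, 0], 0],
    [[0, 0, 2.2], [0, 0, 0], 0],
    [[0, 0, 2.2], [0, 0, 0], 0],
    [[0, 0, 2.2], [0, 0, 0], 0],
    [[0, 0, 2.2], [0, 0, 0], 0],
    [[0, 0, 2.2], [0, 0, 0], 0],
    [[0, 0, 2.2], [0, 0, 0], 0],
  ],
)

```text
time: 13.93
tool_pos: [0.4278, -0.3325, 0.1659]
ee_rot: [3.141, -0.0, 0.887]
wrist_force: [0.4, 1.4, -0.4]
width: 0.0117
```

```bash
cat >> w.py <<'E'
M+=[([-7.5,16.3,.8],[0,0,-.987]),([0,0,2.2],Z)]
E
python3 - <<'E'
from h import *
from w import *
print(track(M))
s=snap('side','pics/s8.png')
crop(s,240,190,310,300,5.4,'pics/s8c.png'); crop(s,240,210,300,270,10,'pics/s8z.png')
o=robot.get_obs();print(o['tool_pos'],o['ee_rot'],o['wrist_force'],o['wrist_torque'],o['width'])
E
```

```text
[ 0.42757552 -0.33275317  0.166      50.80968681]
[ 0.42776174 -0.33254934  0.16582519] [ 3.14084760e+00 -3.21083231e-05  8.86748291e-01] [-0.14846843  0.67006879 -0.89470378] [-0.08857197  0.10105208 -0.04579202] 0.011429782815625173
```

View pics/s8c.png

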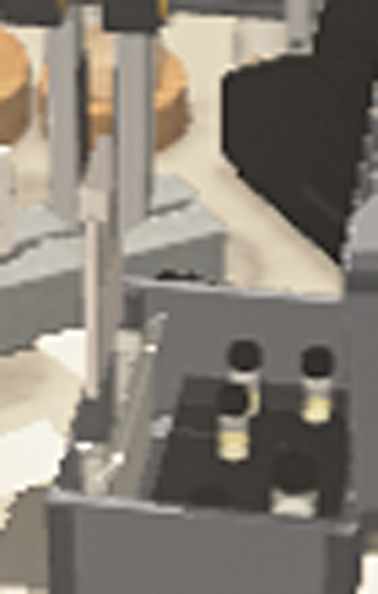

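View pics/s8z.png

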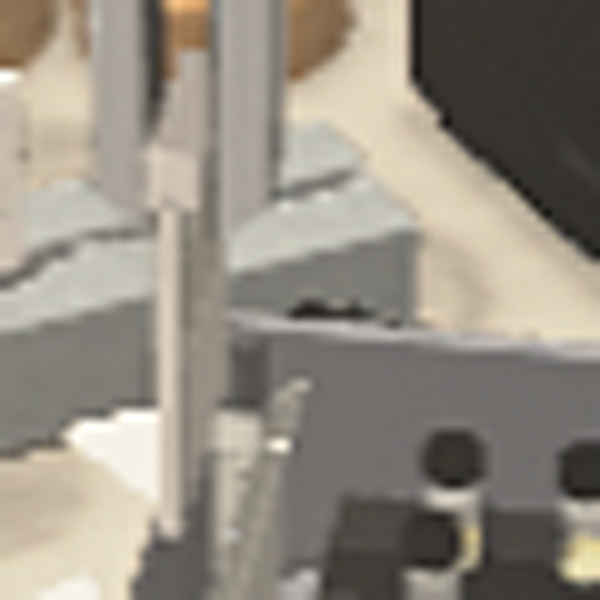

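```bash
python3 - <<'E'
from h import *
p=np.array([.4276,-.3327]);a=np.radians(-39.2);u=np.array([np.cos(a),np.sin(a)]);v=np.array([-u[1],u[0]])
f=lambda P:((proj('side',P)[0]-[240,210])*10+5).round(0)
for nm,x,y,z in [('nl',-.0025,-.028,.088),('nr',.0025,-.028,.088),('rib near top l',-.006,-.022,.178),('rib near top r',.006,-.022,.178),('rib bot l',-.006,-.022,.164),('rib bot r',.006,-.022,.164),('far bottom',.0025,.028,.088),('n at z.17 l',-.0025,-.028,.17-.004)]:
    print(nm,f([*(p+u*x+v*y),z]))
# measured near bottom edge centre: position on plane z=.088
for q in [(160,533),(185,540),(171,537)]:
    w=onz('side',(q[0]/10+240-.45,q[1]/10+210-.45),.088)[:2]-p; print(q,'u,v mm',(w@u*1000).round(1),(w@v*1000).round(1))
# channel front stop: near stop in s8 full px
c=np.array([.466,-.363])
for nm,x,y,z in [('mouth near',-.0485,-.031,.076),('mouth far',-.0485,.031,.076)]: print(nm,f([*(c+u*x+v*y),z]), proj('side',[*(c+u*x+v*y),z]))
E
```

```text
nl [161. 548.]
nr [185. 551.]
rib near top l [140. 165.]
rib near top r [199. 171.]
rib bot l [142. 224.]
rib bot r [201. 229.]
far bottom [234. 396.]
n at z.17 l [153. 234.]
(160, 533) u,v mm -3.6 -23.0
(185, 540) u,v mm 2.0 -24.6
(171, 537) u,v mm -1.1 -24.0
mouth near [174. 602.] [[256.90504117 269.72248858]]
mouth far [228. 431.] [[262.32771616 252.56020535]]
```

The holder's near lower edge, at s8z (160–185, 537), agrees with the prediction horizontally. It sits over the channel, and the slot reads about 0.5 mm further along +u. I'll make a small correction and descend gently into the mouth.

Request:
apply_moves(
  moves=[
    [[0, 0, 0.2], [0, 0, 0], 0],
    [[0, 0.05, 0.4], [0, 0, 0], 0],
    [[-0.05, 0.05, 0.6], [0, 0, 0], 0],
    [[-0.05, 0.05, 0.8], [0, 0, 0], 0],
    [[-0.05, 0.05, 1.0], [0, 0, 0], 0],
    [[-0.05, 0.05, 1.2], [0, 0, 0], 0],
    [[-0.05, 0.05, 1.4], [0, 0, 0], 0],
    [[-0.05, 0.05, 1.6], [0, 0, 0], 0],
    [[-0.05, 0.05, 1.6], [0, 0, 0], 0],
    [[-0.05, 0.05, 1.6], [0, 0, 0], 0],
  ],
)

```text
time: 14.82
tool_pos: [0.4276, -0.333, 0.1493]
ee_rot: [-3.141, -0.0, 0.887]
wrist_force: [-0.7, 0.5, -0.8]
width: 0.0113
```

```bash
cat >> w.py <<'E'
M+=[([-.05,.05,1.6],Z)]
E
python3 - <<'E'
from h import *
from w import *
print(track(M))
s=snap('side','pics/s9.png')
crop(s,240,210,300,290,7.4,'pics/s9z.png')
o=robot.get_obs();print(o['tool_pos'],o['ee_rot'],o['wrist_force'],o['wrist_torque'],o['width'])
E
```

```text
[ 0.4276471  -0.33345665  0.15       50.80968681]
[ 0.42770188 -0.33310604  0.14942356] [-3.14152330e+00 -8.83283494e-05  8.86850358e-01] [-0.14672855 -0.18992673 -1.38472213] [-0.07721016  0.01408533  0.01393439] 0.011728225071623088
```

View pics/s9z.png

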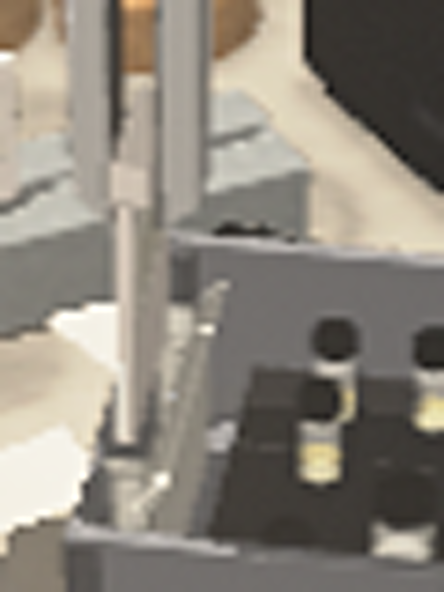

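The lower edge is 4 mm below the rim with no contact force, and the plate at crop x 118–138 is centred on the near stop at 105–145. I'll continue down.

Request:
apply_moves(
  moves=[
    [[0, 0, 0.3], [0, 0, 0], 0],
    [[0, 0, 0.6], [0, 0, 0], 0],
    [[0, 0, 0.9], [0, 0, 0], 0],
    [[0, 0, 1.2], [0, 0, 0], 0],
    [[0, 0, 1.5], [0, 0, 0], 0],
    [[0, 0, 1.8], [0, 0, 0], 0],
    [[0, 0, 2.1], [0, 0, 0], 0],
    [[0, 0, 2.4], [0, 0, 0], 0],
    [[0, 0, 2.7], [0, 0, 0], 0],
    [[0, 0, 2.7], [0, 0, 0], 0],
  ],
)

```text
time: 15.7
tool_pos: [0.4278, -0.3331, 0.1217]
ee_rot: [-3.142, -0.0, 0.887]
wrist_force: [1.7, -1.9, -1.5]
width: 0.0121
```

Request:
apply_moves(
  moves=[
    [[0, 0.04, 0.2], [0, 0, 0], 0],
    [[0, 0.04, 0.4], [0, 0, 0], 0],
    [[0, 0.04, 0.6], [0, 0, 0], 0],
    [[0, 0.04, 0.8], [0, 0, 0], 0],
    [[0, 0.04, 0.9], [0, 0, 0], 0],
    [[0, 0.04, 1.0], [0, 0, 0], 0],
    [[0, 0.04, 1.1], [0, 0, 0], 0],
    [[0, 0.04, 1.2], [0, 0, 0], 0],
    [[0, 0.04, 1.2], [0, 0, 0], 0],
    [[0, 0.04, 1.2], [0, 0, 0], 0],
  ],
)

```text
time: 16.53
tool_pos: [0.4281, -0.3335, 0.111]
ee_rot: [3.141, -0.0, 0.887]
wrist_force: [0.4, 0.2, 5.0]
width: 0.0113
```

```bash
python3 - <<'E'
from h import *
s=snap('side','pics/s10.png')
crop(s,240,210,300,290,7.4,'pics/s10z.png')
o=robot.get_obs();print(o['tool_pos'],o['ee_rot'],o['wrist_force'],o['wrist_torque'],o['width'])
E
```

```text
[ 0.4281477  -0.33353267  0.11101251] [ 3.14078000e+00 -2.10383126e-05  8.86765947e-01] [-0.71540512  0.51256099  5.49401837] [-0.07665899  0.06536851 -0.01638662] 0.011710709940567008
```

View pics/s10z.png

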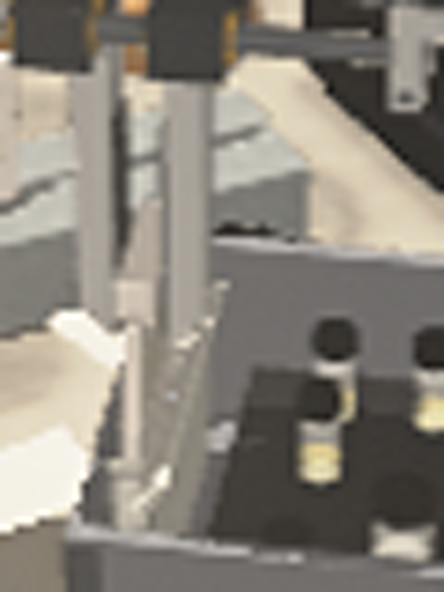

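At 5–5.5 N the seat is pressed about 2.6 mm, which matches the 0.111 m TCP height. I'll press on.

Request:
apply_moves(
  moves=[
    [[0, 0, 0.1], [0, 0, 0], 0],
    [[0, 0, 0.2], [0, 0, 0], 0],
    [[0, 0, 0.3], [0, 0, 0], 0],
    [[0, 0, 0.35], [0, 0, 0], 0],
    [[0, 0, 0.4], [0, 0, 0], 0],
    [[0, 0, 0.4], [0, 0, 0], 0],
    [[0, 0, 0.4], [0, 0, 0], 0],
    [[0, 0, 0.4], [0, 0, 0], 0],
    [[0, 0, 0.4], [0, 0, 0], 0],
    [[0, 0, 0.4], [0, 0, 0], 0],
  ],
)

```text
time: 17.42
tool_pos: [0.4283, -0.3337, 0.108]
ee_rot: [3.14, 0.0, 0.887]
wrist_force: [-0.5, 0.5, 9.0]
width: 0.0118
```

Request:
apply_moves(
  moves=[
    [[0, 0, 0.05], [0, 0, 0], 0],
    [[0, 0, 0.1], [0, 0, 0], 0],
    [[0, 0, 0.15], [0, 0, 0], 0],
    [[0, 0, 0.15], [0, 0, 0], 0],
    [[0, 0, 0.15], [0, 0, 0], 0],
    [[0, 0, 0.15], [0, 0, 0], 0],
    [[0, 0, 0.15], [0, 0, 0], 0],
    [[0, 0, 0.15], [0, 0, 0], 0],
    [[0, 0, 0.15], [0, 0, 0], 0],
    [[0, 0, 0.15], [0, 0, 0], 0],
  ],
)

```text
time: 18.25
tool_pos: [0.4286, -0.3339, 0.1079]
ee_rot: [3.139, 0.0, 0.887]
wrist_force: [-1.5, 1.4, 14.2]
width: 0.0118
```

```bash
python3 - <<'E'
from h import *
s=snap('side','pics/s11.png')
crop(s,190,180,340,310,5,'pics/s11c.png')
o=robot.get_obs();print(o['tool_pos'],o['ee_rot'],o['wrist_force'],o['wrist_torque'],o['width'])
E
```

```text
[ 0.42859919 -0.33391529  0.10796103] [3.13848737e+00 2.30020916e-04 8.86900148e-01] [-0.98951675  1.80223049 13.67866723] [ 0.35594581  0.56483249 -0.03443735] 0.011726267077748511
```

View pics/s11c.png

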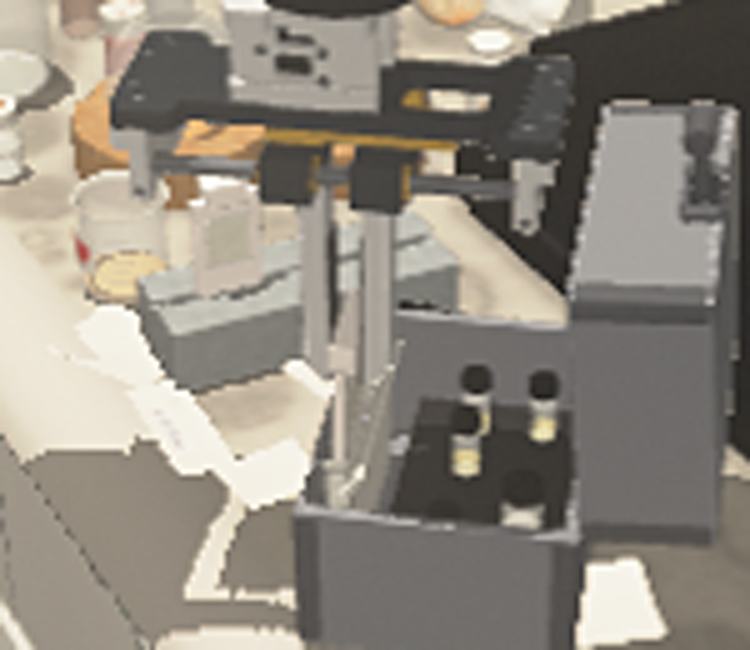

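The seat has bottomed: 1.5 mm more command left the TCP at 0.108 m while the force rose from 9 to 14 N. The lid is unmoved, the narrow holder is in its slot, and the gripper clears the lid. I'll compare the glassware with the first pictures and then hand in.

```bash
python3 - <<'E'
from h import *
t=snap('top','pics/t11.png'); a=cv2.imread('pics/top0.png')
d=cv2.absdiff(t,a).max(2); cv2.imwrite('pics/d.png',np.hstack([t[150:300,60:560],]) )
cv2.imwrite('pics/d2.png',np.vstack([t[150:300],cv2.cvtColor((d>45).astype(np.uint8)*255,cv2.COLOR_GRAY2BGR)[150:300]]))
o=robot.get_obs();print(o['tool_pos'],o['wrist_force'],o['width'],o['time'],abs(o['qvel']).max())
E
```

```text
[ 0.42856635 -0.3339342   0.1079634 ] [-1.86745934  1.92574482 13.60250517] 0.01195621403936683 18.35 0.0021050797288354964
```

View pics/d2.png

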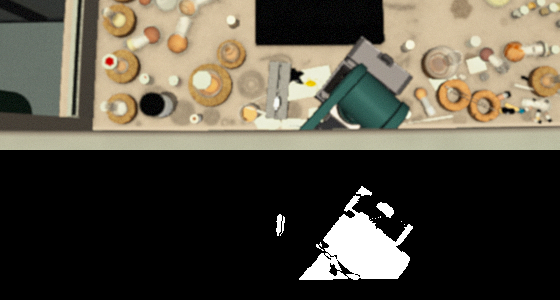

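The top view differs from the first picture only at the wide holder's slot and around the case and arm. The glassware is unmoved, so I'm handing in.

```bash
python3 -c "
from bench import job
print(job.close_job())"
```

```text
the job is handed in; nothing more can be done
None
```

The job is done and handed in at about 18.4 s. The lid stands open, and the wide holder is in the channel, still gripped and pressed down.

- **Lid:** I pinched the handle and swung the lid along its arc to about 1.48 rad, then let go. It still stood open in the last pictures. I did not measure its final angle, so full contact with the stop is judged from the pictures.
- **Holder:** I took it from the far slot, checked that it was upright, and lowered it behind the lip with no more than about 2.5 N of side force.
- **Seat:** The last 1.5 mm of commanded travel left the tool at z = 0.108 m, the height expected with the seat fully down. The force rose from 9 to about 14 N, above the 8 N the seat needs, so it is bottomed.
- **Grip:** The fingers were at 11.8–12.0 mm on the 12 mm rib at the last readings.
- **Surroundings:** A top-view comparison with the first picture showed changes only at the emptied slot and around the case and arm. The narrow holder stayed in its slot and no glassware moved.

One measurement disagreed: the two cameras differed by about 2 mm on where the channel lies across its width. I went with the side view, checked against the held plate, and corrected by about 0.4 mm on the way down.

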